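Hang the rinsed tea glasses on the rack in order of height

ROBOT

A 6-joint arm with a two-finger parallel gripper is mounted at the origin on the work surface. World frame = base frame: x ahead of the robot, y to its left, z up, the work surface at z = 0. Lengths are in mm, angles in rad, forces in N, time in s.
With the tool pointing down it reaches from about 325 to 875 mm from the base axis. Payload 4.4 kg.
Tool frame: the origin (TCP) lies midway between the tips of the shut fingers; the grasp point (between the pads) lies 19 mm behind it; z points along the fingers, y is the line along which they close (so a half turn about z gives the same grasp; the last joint's range is limited). The gripper opens to 85 mm and grips with 20 to 120 N. Pads are 22 mm wide; open, the fingers measure 114 mm over their backs; the gripper's body (76 mm by 85 mm) begins 54 mm behind the grasp point. The pads swing forward as they close: fully open they stand 13 mm farther back than shut.
Start: joints at [-1.375, 0.207, 1.542, -0, 1.393, -0.15], TCP at [195.425, -540.774, 194.882] pointing down, gripper open.
Joint ranges: [-2.73, 2.73], [-0.86, 2.22], [0.23, 2.46], [-1.11, 4.25], [0.08, 2.63], [-2.82, 2.82]. Speed limits (rad/s): [2.79, 2.79, 3.14, 3.14, 3.14, 3.14].

INTERFACE

Orientations are given as a unit quaternion [w, x, y, z].
In Python, from workcell import monitor, optics, workorder gives the robot as it stands.
- The arm moves only by the tool carry_out, never from a script. Its arguments are lists of equal length, an entry for each row: "delta_rot": the turn, a rotation vector about the tool's x, y, z in rad, a list of three; "slide": the shift along the tool's x, y, z in m, a list of three; "claw": the closure, from 0 (fully open) to 1 (shut). A call has 1 to 10 rows; each row shifts and turns the commanded pose from where the row before left it, along the tool's axes as they then stand; what a row does not reach is not made up. A row lasts 1/12 s, in which the tool goes at most 41.7 mm and 7.16 degrees, less where a joint would pass 70% of its speed; a pose out of reach is approached as far as the arm can. A call is refused whole if a number of a shift passes 0.0417 or a number of a turn 0.125, either way. A call with a gripper value outside its range is refused whole. The fingers move at their own pace and stop on an object; "squeeze" is the grip in N (left out, the last holds). Time passes only in rows, so rows that do not move let the fingers close. It gives the time, the measured TCP pose, the force, the opening and the grip force at its end, in the units of the state.
- monitor.get_state(): the state, without advancing time (a new reading comes with each control period).
- optics.snapshot(name): name is "scene" or "top" or "wrist"; returns a dict with "color" (384x512x3 uint8, red, green, blue), "range_z" (384x512 float32, mm along the optical axis (not along the pixel's ray), 0 where there is no reading), "fx", "fy", "cx", "cy" (pixels), "cam_to_world" (4x4, takes a point from camera to world coordinates). Camera axes: x right, y down, z forward; pixel columns grow to the right and rows downward; lengths in mm; the calibration is good to about 2 mm. A picture is of the moment at which its call begins.
- workorder.sign_off(): hands the job in; it is judged then, once.
The state is a dict: "time_s": time; "q": joint angles; "qd": joint speeds; "tau": joint torques, N m; "ee_pos": TCP position; "orientation": TCP orientation; "force": force on the tool from outside, world axes, zero at the start; "torque": the same for the moment, N m; "finger_gap": finger opening in mm; "grip_force": force on a finger pad.
Only numpy, scipy, OpenCV 4.12 (cv2) and the standard library are available. Lean on these libraries where they do the work, as an engineer would, in place of code of your own. Each camera call takes 0.05 s, during which the arm holds its last target. There are 200 camera calls.

TASK

Hang the three upturned glasses from the tray, mouth down, on the three bare pegs of the wooden rack, so that all five glasses on it step down in height from the tallest, already hung at one end, to the shortest at the other. Keep them upright and set each one gently down over its peg until its rim rests on the board; do not let it drop. Leave the two hung glasses, the lidded bowl and the teapot as they stand.

Things in the scene. Friction and masses are not known exactly. Their poses are not given: they have to be found in the camera images.
- glass_large: The large one of the three loose drinking glasses: a plain straight-sided tumbler of pale green glass standing upturned (mouth down) on the square tray, 116 mm tall, 62 mm across outside, wall 3 mm, base 8 mm thick (uppermost, closed and flat), inside 56 mm across and 108 mm deep. Origin: centre of the mouth, on the plane of the rim (the lowest plane as it stands); z points up to the closed end.
- glass_medium: The medium one of the three loose drinking glasses: a plain straight-sided tumbler of pale green glass standing upturned (mouth down) on the square tray, 102 mm tall, 58 mm across outside, wall 3 mm, base 8 mm thick (uppermost, closed and flat), inside 52 mm across and 94 mm deep. Origin: centre of the mouth, on the plane of the rim (the lowest plane as it stands); z points up to the closed end.
- glass_small: The small one of the three loose drinking glasses: a plain straight-sided tumbler of pale green glass standing upturned (mouth down) on the square tray, 88 mm tall, 54 mm across outside, wall 3 mm, base 8 mm thick (uppermost, closed and flat), inside 48 mm across and 80 mm deep. Origin: centre of the mouth, on the plane of the rim (the lowest plane as it stands); z points up to the closed end.
- hung_tallest: The tallest glass of the set, same pale green glass, 130 mm tall, 66 mm across, already hung mouth down over the peg at one end of the rack's row. Origin: centre of its mouth, resting on the board; z up.
- hung_shortest: The shortest glass of the set, same pale green glass, 74 mm tall, 50 mm across, already hung mouth down over the peg at the other end of the row. Origin: centre of its mouth, resting on the board; z up.
- peg_a: One of three identical bare upright dowels, 26 mm thick, 55 mm tall, fixed in a wooden pegboard 390 x 120 mm with its top face 28 mm above the tiles. Five pegs stand in a straight row at 78 mm centres along its middle; the end two carry the hung glasses. Which of the three inner places this one has varies. Origin: centre of the peg's foot, on the board's top face; z up.
- peg_b: One of three identical bare upright dowels, 26 mm thick, 55 mm tall, fixed in a wooden pegboard 390 x 120 mm with its top face 28 mm above the tiles. Five pegs stand in a straight row at 78 mm centres along its middle; the end two carry the hung glasses. Which of the three inner places this one has varies. Origin: centre of the peg's foot, on the board's top face; z up.
- peg_c: One of three identical bare upright dowels, 26 mm thick, 55 mm tall, fixed in a wooden pegboard 390 x 120 mm with its top face 28 mm above the tiles. Five pegs stand in a straight row at 78 mm centres along its middle; the end two carry the hung glasses. Which of the three inner places this one has varies. Origin: centre of the peg's foot, on the board's top face; z up.
- bowl: White ceramic lidded sugar bowl with a blue band and knob, 87 mm across, 81 mm tall, lid on, standing on the tray beside the glasses. Origin: centre of its underside; z up. To be left alone. (The tray is square, cream melamine, 320 mm, fixed, its inner floor 5 mm and its edge 22 mm above the tiles; small steel tongs lie flat across its middle, fixed.)
- teapot: Stainless teapot, body 132 mm across, 157 mm tall to its black knob, spout reaching 125 mm to its own +x, black handle 115 mm to its own -x, standing on the tiles beyond the rack and the tray. Origin: centre of its underside; z up. To be left alone.
There are look-alikes about, which are no part of the job. What is shaped like the hung_tallest but orange is not meant. Leave any blue or orange look-alike of the glass_small alone.

How it is judged:
By the outcome, as a careful person would: the job done as asked, in the order asked, and still so for the second after the job is handed in, with the robot touching nothing.
It also fails if it takes over 109 s, if anything falls off the work surface, if the arm or the gripper's body presses on something with over 40 N, if the wrist force passes 120 N, or if a joint passes its speed limit or range.

## Working session

There is one attempt and no reset: what is moved stays moved. The work goes in short steps, Python scripts to look and compute and a tool call to move; the robot and the scene stay as the last step left them, time stands still between calls to the robot, and variables do not carry over. Pictures are saved under pics/ and viewed, at most 14 in all, crops included, and the job is handed in when it is done.

Besides the shell and the picture viewer there is one more tool, called after ">>>" in YAML: its name, and indented under it one key for each argument. carry_out: Moves the arm, as the interface text tells. Its arguments: {"type":"object","properties":{"delta_rot":{"type":"array"},"slide":{"type":"array"},"claw":{"type":"array"},"squeeze":{"type":"number"}},"required":["delta_rot","slide","claw"]}

```bash
mkdir -p pics
cat > h.py <<'E'
import numpy as np, cv2
from workcell import monitor, optics, workorder
def snap(n,f=None):
    s=optics.snapshot(n)
    np.savez(f'{f or n}.npz',**s)
    if f: cv2.imwrite(f'pics/{f}.png',s['color'][:,:,::-1])
    return s
def world(s,u,v,z=None,depth=None):
    T=np.array(s['cam_to_world']);d=np.array([(u-s['cx'])/s['fx'],(v-s['cy'])/s['fy'],1.0])
    r=T[:3,:3]@d;o=T[:3,3]
    return o+r*((z-o[2])/r[2] if depth is None else depth)
E
python3 - <<'E'
from h import *
for n in ('scene','top'):
    s=snap(n,n+'0'); print(n,s['fx'],s['cx'],s['cy'],np.round(s['cam_to_world'],3).tolist())
st=monitor.get_state();print({k:np.round(v,3).tolist() for k,v in st.items()})
a=cv2.imread('pics/scene0.png');b=cv2.imread('pics/top0.png')
E
```

```text
scene 366.6079620846193 252.83100765575557 191.97126614991947 [[-0.495, 0.48, -0.724, 1151.744], [0.869, 0.281, -0.407, 332.779], [0.008, -0.831, -0.556, 530.475], [0.0, 0.0, 0.0, 1.0]]
top 468.4138270324464 252.51034083773223 189.85155501490027 [[0.011, -0.994, 0.106, 390.395], [-1.0, -0.012, -0.006, 7.412], [0.007, -0.106, -0.994, 1421.251], [0.0, 0.0, 0.0, 1.0]]
{'time_s': 0.1, 'q': [-1.375, 0.207, 1.543, -0.0, 1.394, -0.151], 'qd': [-0.001, -0.002, -0.004, -0.002, 0.001, -0.0], 'tau': [0.001, -38.409, -29.255, -0.0, 0.005, -0.0], 'ee_pos': [195.263, -539.991, 193.767], 'orientation': [-0.001, 0.985, 0.173, -0.0], 'force': [0.165, -0.016, -0.564], 'torque': [-0.012, 0.003, 0.016], 'grip_force': 0.0, 'finger_gap': 85.265}
```

View pics/scene0.png

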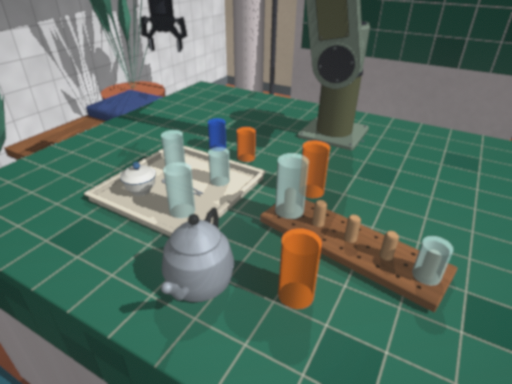

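View pics/top0.png

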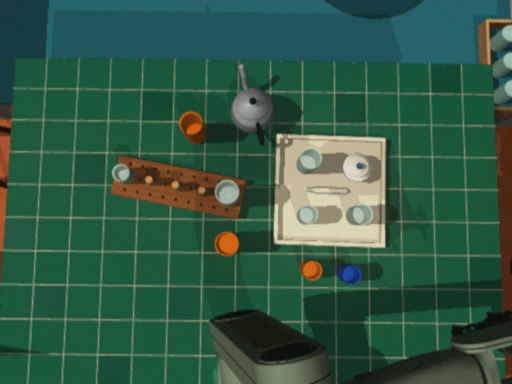

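Scene: three green glasses on the tray at (173,150), (180,190) and (219,167); bowl (138,178); rack with the tallest at (291,185) and the shortest at (432,260). Top view: tray glasses at (310,160), (308,215) and (359,215), bowl (357,168), bare pegs (202,190), (175,185) and (149,180). Look-alikes: orange at top (227,243), (193,127), (312,270) and blue at (349,274). None of these is green and on the tray, so I ignore them.

Run:
```python
from h import *
a=cv2.imread('pics/top0.png')
A=cv2.resize(a[135:250,270:390],None,fx=4,fy=4,interpolation=cv2.INTER_CUBIC)
B=cv2.resize(a[145:225,105:250],None,fx=4,fy=4,interpolation=cv2.INTER_CUBIC)
B=cv2.copyMakeBorder(B,0,0,0,0,cv2.BORDER_CONSTANT)
c=np.zeros((600,600,3),np.uint8);c=np.zeros((460,480+300,3),np.uint8)
c[:,:480]=A; B2=cv2.resize(B,(300,166));c[:166,480:]=B2
cv2.imwrite('pics/crop1.png',c)
s=np.load('top0.npz')
for u,v in [(310,157),(308,213),(359,213),(357,168),(228,190),(122,172),(202,189),(175,184),(149,179)]:
    d=float(np.median(s['range_z'][v-1:v+2,u-1:u+2])); print(u,v,np.round(world(s,u,v,depth=d)))
```

```text
310 157 [ 623. -160.  124.]
308 213 [ 467. -158.   94.]
359 213 [ 468. -300.  108.]
357 168 [ 602. -304.   72.]
228 190 [523.  67. 160.]
122 172 [577. 370. 105.]
202 189 [533. 145.  85.]
175 184 [547. 223.  83.]
149 179 [560. 298.  83.]
```

View pics/crop1.png

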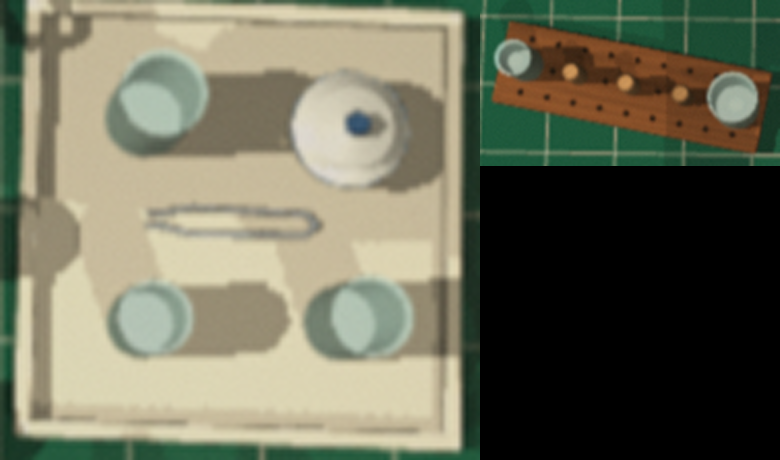

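The crop shows large at (160,95), medium at (370,315) and small at (150,318), all green, on the tray, and with matching depth heights. Next come exact centres from the height slices.

Run:
```python
from h import *
for cam in ('top','scene'):
    s=np.load(cam+'0.npz');T=s['cam_to_world'];z=s['range_z']
    v,u=np.mgrid[:384,:512]
    P=np.stack([(u-s['cx'])/s['fx']*z,(v-s['cy'])/s['fy']*z,z],-1)@T[:3,:3].T+T[:3,3]
    print(cam)
    for n,c,h,D in [('L',(623,-160),121,62),('S',(467,-158),93,54),('M',(468,-300),107,58),('bowl',(602,-304),60,87),('tall',(523,67),158,66),('short',(577,370),102,50),('p1',(533,145),83,26),('p2',(547,223),83,26),('p3',(560,298),83,26)]:
        m=(np.hypot(P[...,0]-c[0],P[...,1]-c[1])<55)&(z>0)&(abs(P[...,2]-h)<7)
        if m.sum()<5: print(n,'few',m.sum());continue
        Q=P[m]; (x,y),r=cv2.minEnclosingCircle(Q[:,:2].astype(np.float32))
        print(n,m.sum(),'mean',Q.mean(0).round(1),'std',Q.std(0).round(1),'mid',((Q.min(0)+Q.max(0))/2).round(1),'diam',(Q.max(0)-Q.min(0)).round(0),'mec',round(x,1),round(y,1),round(2*r,1),D)
```

```text
top
L 380 mean [ 621.6 -161.5  122.3] std [15.8 15.5  2.6] mid [ 622.4 -161.9  121.1] diam [62. 60. 14.] mec 622.5 -162.0 62.4 62
S 273 mean [ 465.4 -158.9   94.2] std [13.2 13.7  2.7] mid [ 464.8 -158.2   93. ] diam [51. 52. 13.] mec 466.2 -159.3 54.0 54
M 332 mean [ 467.1 -309.   108.1] std [14.4 14.7  2.7] mid [ 467.1 -309.3  107.2] diam [54. 56. 14.] mec 468.4 -309.6 59.3 58
bowl 420 mean [ 606.5 -304.2   61.9] std [24.3 24.5  3.4] mid [ 607.2 -307.4   60. ] diam [84. 85. 14.] mec 608.8 -307.6 87.9 87
tall 455 mean [520.2  70.5 159.3] std [16.5 16.5  2.4] mid [520.4  70.8 158.6] diam [65. 63. 13.] mec 520.5 70.5 65.6 66
short 248 mean [576.6 374.6 103. ] std [12.6 12.9  2.7] mid [576.  375.8 102. ] diam [48. 50. 13.] mec 576.5 375.4 50.9 50
p1 58 mean [532.5 145.3  83. ] std [6.  6.7 2.7] mid [533.6 145.4  83.1] diam [24. 24. 12.] mec 533.8 145.5 26.2 26
p2 64 mean [546.9 222.   82.6] std [6.4 6.6 3. ] mid [547.3 222.2  82.4] diam [24. 26. 12.] mec 547.0 222.3 26.0 26
p3 67 mean [561.4 299.6  83. ] std [ 6.5 11.2  3. ] mid [561.5 318.8  83.2] diam [26. 64. 13.] mec 564.8 318.8 66
[... 415 characters left out ...]
2.1   61. ] std [20.7 19.7  4.2] mid [ 608.9 -302.7   60.1] diam [84. 79. 14.] mec 608.9 -304.7 86.4 87
tall 457 mean [524.7  73.8 157.5] std [17.8 17.   1.9] mid [520.3  72.1 155.7] diam [66. 65.  9.] mec 520.0 71.0 67.9 66
short 530 mean [579.8 376.9 101.7] std [13.5 12.8  1.9] mid [575.4 376.8  99.8] diam [51. 49. 10.] mec 575.6 376.4 51.6 50
p1 142 mean [534.1 128.3  81.9] std [ 7.  24.7  3.3] mid [528.3 125.6  82.9] diam [34. 68. 14.] mec 535.5 125.6 69.5 26
p2 98 mean [549.9 224.4  81.2] std [5.7 6.4 2.4] mid [548.2 224.   80.4] diam [24. 25.  8.] mec 547.4 224.2 25.8 26
p3 116 mean [563.7 300.7  81.4] std [5.7 6.6 2.4] mid [562.7 300.5  80.5] diam [24. 25.  9.] mec 561.3 299.8 26.8 26
```

Both views agree within about 2 mm, and spacing and heights match the description. Plan: large goes to the peg at (533.7,146), medium to (547.4,222.8), small to (561.4,299.6). The jaws close across the row. First I turn the tool by −1.044 rad.

>>> carry_out:
  delta_rot:
    - [0, 0, -0.116]
    - [0, 0, -0.116]
    - [0, 0, -0.116]
    - [0, 0, -0.116]
    - [0, 0, -0.116]
    - [0, 0, -0.116]
    - [0, 0, -0.116]
    - [0, 0, -0.116]
    - [0, 0, -0.116]
    - [0, 0, 0]
  slide:
    - [0, 0, -0.005]
    - [0, 0, -0.005]
    - [0, 0, -0.005]
    - [0, 0, -0.005]
    - [0, 0, 0]
    - [0, 0, 0]
    - [0, 0, 0]
    - [0, 0, 0]
    - [0, 0, 0]
    - [0, 0, 0]
  claw: [0, 0, 0, 0, 0, 0, 0, 0, 0, 0]
  squeeze: 40

```text
time_s: 0.93
ee_pos: [195.4, -540.3, 214.2]
orientation: [-0.001, 0.767, 0.641, 0.0]
force: [-0.0, 0.1, 0.8]
finger_gap: 85.2
grip_force: 0.0
```

```bash
cat > go.py <<'E'
import sys; from h import *
from scipy.spatial.transform import Rotation as R
st=monitor.get_state();q=st['orientation'];r=R.from_quat([q[1],q[2],q[3],q[0]]);p=np.array(st['ee_pos'])
m=r.as_matrix();print('t',round(st['time_s'],2),'p',p.round(1),'F',np.round(st['force'],1),'gap',round(st['finger_gap'],1),'grip',round(st['grip_force'],1))
a=np.deg2rad(79.7);X=np.array([np.cos(a),np.sin(a),0]);Z=np.array([0,0,-1.]);D=np.stack([X,np.cross(Z,X),Z],1)
print('rot err',(r.inv()*R.from_matrix(D)).as_rotvec().round(4))
t=np.array(eval(sys.argv[1]),float); print('slide mm',(D.T@(t-p)).round(1))
E
python3 go.py 622,-161.5,194
```

```text
t 0.93 p [ 195.4 -540.3  214.2] F [-0.   0.1  0.8] gap 85.2 grip 0.0
rot err [-0.0004 -0.0013  0.0016]
slide mm [449.  352.   20.2]
```

>>> carry_out:
  delta_rot:
    - [0, 0, 0]
    - [0, 0, 0]
    - [0, 0, 0]
    - [0, 0, 0]
    - [0, 0, 0]
    - [0, 0, 0]
    - [0, 0, 0]
    - [0, 0, 0]
    - [0, 0, 0]
    - [0, 0, 0]
  slide:
    - [0.015, 0.012, 0]
    - [0.025, 0.02, 0]
    - [0.025, 0.02, 0]
    - [0.025, 0.02, 0]
    - [0.025, 0.02, 0]
    - [0.025, 0.02, 0]
    - [0.025, 0.02, 0]
    - [0.025, 0.02, 0]
    - [0.025, 0.02, 0]
    - [0.025, 0.02, 0]
  claw: [0, 0, 0, 0, 0, 0, 0, 0, 0, 0]

```text
time_s: 1.77
ee_pos: [428.1, -337.6, 214.6]
orientation: [-0.0, 0.769, 0.639, -0.0]
force: [0.6, -0.7, 0.8]
finger_gap: 85.3
grip_force: 0.0
```

>>> carry_out:
  delta_rot:
    - [0, 0, 0]
    - [0, 0, 0]
    - [0, 0, 0]
    - [0, 0, 0]
    - [0, 0, 0]
    - [0, 0, 0]
    - [0, 0, 0]
    - [0, 0, 0]
    - [0, 0, 0]
    - [0, 0, 0]
  slide:
    - [0.025, 0.02, 0]
    - [0.025, 0.02, 0]
    - [0.025, 0.02, 0]
    - [0.025, 0.02, 0]
    - [0.025, 0.02, 0]
    - [0.025, 0.02, 0]
    - [0.025, 0.02, 0]
    - [0.02, 0.01, 0]
    - [0.01, 0.01, 0]
    - [0.004, 0, 0]
  claw: [0, 0, 0, 0, 0, 0, 0, 0, 0, 0]

```text
time_s: 2.6
ee_pos: [623.6, -160.0, 214.1]
orientation: [-0.0, 0.768, 0.641, 0.0]
force: [-0.8, -1.1, 0.2]
finger_gap: 85.2
grip_force: 0.0
```

```bash
python3 go.py 622,-161.5,77;python3 - <<'E'
from h import *
s=snap('wrist','w1')
E
```

```text
t 2.6 p [ 623.6 -160.   214.1] F [-0.8 -1.1  0.2] gap 85.2 grip 0.0
rot err [-0.0002 -0.0007 -0.0001]
slide mm [ -1.8  -1.3 137.1]
```

View pics/w1.png

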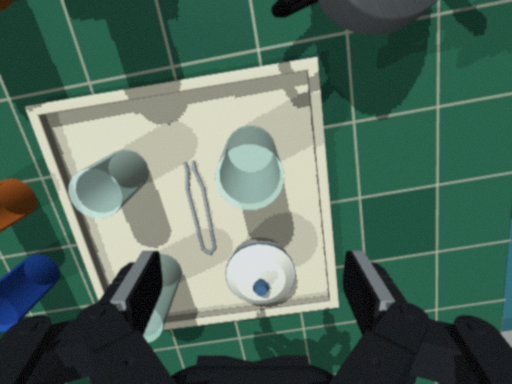

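The wrist view shows the large glass at (250,170), centred between the fingers (about x=253), with the bowl at (260,270) clear of both. Descend and grasp.

>>> carry_out:
  delta_rot:
    - [0, 0, 0]
    - [0, 0, 0]
    - [0, 0, 0]
    - [0, 0, 0]
    - [0, 0, 0]
    - [0, 0, 0]
    - [0, 0, 0]
    - [0, 0, 0]
    - [0, 0, 0]
    - [0, 0, 0]
  slide:
    - [-0.002, -0.001, 0.015]
    - [0, 0, 0.015]
    - [0, 0, 0.015]
    - [0, 0, 0.015]
    - [0, 0, 0.015]
    - [0, 0, 0.015]
    - [0, 0, 0.015]
    - [0, 0, 0.015]
    - [0, 0, 0.012]
    - [0, 0, 0.005]
  claw: [0, 0, 0, 0, 0, 0, 0, 0, 0, 0]

```text
time_s: 3.48
ee_pos: [618.4, -164.1, 75.4]
orientation: [-0.002, 0.768, 0.64, -0.001]
force: [-0.4, 0.7, -1.0]
finger_gap: 85.3
grip_force: 0.0
```

>>> carry_out:
  delta_rot:
    - [0, 0, 0]
    - [0, 0, 0]
    - [0, 0, 0]
    - [0, 0, 0]
    - [0, 0, 0]
    - [0, 0, 0]
    - [0, 0, 0]
    - [0, 0, 0]
    - [0, 0, 0]
    - [0, 0, 0]
  slide:
    - [0, 0, 0]
    - [0, 0, 0]
    - [0, 0, 0]
    - [0, 0, 0]
    - [0, 0, 0]
    - [0, 0, 0]
    - [0, 0, 0]
    - [0, 0, 0]
    - [0, 0, 0]
    - [0, 0, 0]
  claw: [0.1, 0.2, 0.3, 0.4, 0.5, 0.5, 0.5, 0.5, 0.5, 0.5]
  squeeze: 40

```text
time_s: 4.32
ee_pos: [622.4, -165.2, 86.2]
orientation: [0.003, 0.768, 0.641, 0.0]
force: [-10.3, 1.9, 25.5]
finger_gap: 42.7
grip_force: 12.5
```

Run:
```python
from h import *
s=snap('scene','s2');a=s['color'][100:260,60:320,::-1]
w=snap('wrist','w2')['color'][:,:,::-1]
A=cv2.resize(a,(400,246),interpolation=cv2.INTER_CUBIC)
W=cv2.resize(w,(400,300))
c=np.zeros((300,800,3),np.uint8);c[:246,:400]=A;c[:,400:]=W
cv2.imwrite('pics/c2.png',c)
```

```text
(no output)
```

View pics/c2.png

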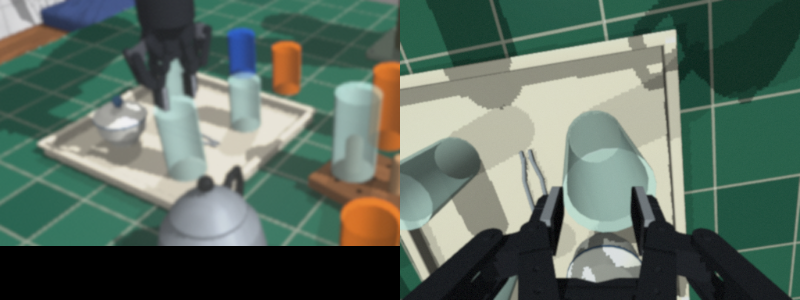

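```bash
python3 - <<'E'
from h import *
def pts(f):
    s=np.load(f);T=s['cam_to_world'];z=s['range_z'];v,u=np.mgrid[:384,:512]
    return np.stack([(u-s['cx'])/s['fx']*z,(v-s['cy'])/s['fy']*z,z],-1)@T[:3,:3].T+T[:3,3],s['color'].astype(int)
for f in ('s2.npz','w2.npz'):
    P,c=pts(f)
    g=(c[...,1]-c[...,0]>12)&(c[...,2]-c[...,0]>5)&(np.hypot(P[...,0]-622,P[...,1]+161)<75)
    for lo in range(10,140,10):
        m=g&(P[...,2]>=lo)&(P[...,2]<lo+10)
        if m.sum()>3:
            Q=P[m];print(f,lo,m.sum(),Q.min(0).round(0)[:2],Q.max(0).round(0)[:2],Q.mean(0).round(0))
    k=(c.max(-1)<70)&(np.hypot(P[...,0]-622,P[...,1]+161)<90)&(P[...,2]>40)&(P[...,2]<150)
    Q=P[k];o=np.argsort(Q[:,2])[:60];print('dark low',Q[o].mean(0).round(),Q[o].min(0).round(),Q[o].max(0).round())
E
python3 go.py 622,-161.5,77
```

```text
s2.npz 10 75 [ 613. -166.] [ 654. -130.] [ 640. -141.   15.]
s2.npz 20 83 [ 610. -170.] [ 654. -129.] [ 639. -143.   25.]
s2.npz 30 83 [ 613. -170.] [ 656. -129.] [ 642. -143.   35.]
s2.npz 40 89 [ 615. -169.] [ 656. -130.] [ 642. -142.   45.]
s2.npz 50 90 [ 610. -170.] [ 656. -131.] [ 642. -143.   55.]
s2.npz 60 87 [ 613. -170.] [ 657. -131.] [ 643. -143.   65.]
s2.npz 70 91 [ 612. -170.] [ 659. -130.] [ 644. -143.   75.]
s2.npz 80 95 [ 617. -170.] [ 660. -130.] [ 645. -144.   85.]
s2.npz 90 95 [ 615. -170.] [ 660. -131.] [ 645. -144.   95.]
s2.npz 100 104 [ 616. -172.] [ 661. -131.] [ 647. -144.  105.]
s2.npz 110 104 [ 615. -175.] [ 663. -131.] [ 647. -145.  115.]
s2.npz 120 285 [ 600. -185.] [ 662. -130.] [ 631. -157.  123.]
s2.npz 130 5 [ 599. -170.] [ 656. -158.] [ 620. -168.  135.]
dark low [ 624. -162.  141.] [ 599. -174.  130.] [ 659. -154.  150.]
w2.npz 10 84 [ 599. -141.] [ 641. -130.] [ 621. -132.   17.]
w2.npz 20 168 [ 596. -146.] [ 645. -130.] [ 621. -133.   25.]
w2.npz 30 196 [ 597. -146.] [ 647. -130.] [ 621. -134.   35.]
w2.npz 40 221 [ 597. -147.] [ 648. -130.] [ 622. -134.   45.]
w2.npz 50 250 [ 598. -147.] [ 649. -130.] [ 623. -134.   55.]
w2.npz 60 293 [ 599. -149.] [ 650. -130.] [ 625. -135.   65.]
w2.npz 70 317 [ 600. -148.] [ 651. -131.] [ 625. -135.   75.]
w2.npz 80 398 [ 600. -149.] [ 651. -131.] [ 626. -135.   85.]
w2.npz 90 442 [ 601. -149.] [ 653. -131.] [ 627. -135.   95.]
w2.npz 100 535 [ 602. -150.] [ 653. -131.] [ 628. -136.  105.]
w2.npz 110 886 [ 602. -178.] [ 662. -132.] [ 636. -143.  117.]
w2.npz 120 9081 [ 601. -194.] [ 661. -132.] [ 628. -159.  123.]
w2.npz 130 29 [ 642. -179.] [ 657. -158.] [ 652. -165.  133.]
dark low [ 631. -165.  129.] [ 601. -178.  126.] [ 646. -150.  130.]
t 4.42 p [ 622.3 -165.2   86.2] F [-10.8   1.3  24.9] gap 42.9 grip 12.5
rot err [0.0043 0.0027 0.0002]
slide mm [ 3.6 -1.   9.2]
```

The fingers closed on top of the glass: the tips sit near z=127, not at the reported 86. I'll open, rise and measure the finger tips.

>>> carry_out:
  delta_rot:
    - [0, 0, 0]
    - [0, 0, 0]
    - [0, 0, 0]
    - [0, 0, 0]
    - [0, 0, 0]
    - [0, 0, 0]
    - [0, 0, 0]
    - [0, 0, 0]
    - [0, 0, 0]
    - [0, 0, 0]
  slide:
    - [0, 0, -0.002]
    - [0, 0, -0.003]
    - [0, 0, -0.003]
    - [0, 0, -0.005]
    - [0, 0, -0.01]
    - [0, 0, -0.015]
    - [0, 0, -0.015]
    - [0, 0, -0.015]
    - [0, 0, -0.015]
    - [0, 0, 0]
  claw: [0.5, 0.5, 0.5, 0.5, 0.5, 0.4, 0.2, 0, 0, 0]

```text
time_s: 5.25
ee_pos: [623.5, -164.9, 165.5]
orientation: [0.003, 0.768, 0.641, 0.002]
force: [0.7, -0.1, 0.6]
finger_gap: 85.8
grip_force: 0.0
```

```bash
python3 go.py 622,-161.5,77
python3 - <<'E'
from h import *
def pts(s):
    T=np.array(s['cam_to_world']);z=s['range_z'];v,u=np.mgrid[:384,:512]
    return np.stack([(u-s['cx'])/s['fx']*z,(v-s['cy'])/s['fy']*z,z],-1)@T[:3,:3].T+T[:3,3],s['color'].astype(int)
s=snap('scene','s3');w=snap('wrist','w3')
P,c=pts(w)
near=(w['range_z']>0)&(P[...,2]>128)
Q=P[near];print('wrist near n',len(Q),'zmin',np.percentile(Q[:,2],[0,1,5,20]).round(),'x',Q[:,0].min().round(),Q[:,0].max().round())
o=Q[Q[:,2]<Q[:,2].min()+15]
for sgn in (-1,1):
    k=o[(o[:,0]-622)*sgn>0]; print(sgn,len(k),k.mean(0).round() if len(k) else '')
P,c=pts(s)
k=(np.hypot(P[...,0]-622,P[...,1]+161)<75)&(P[...,2]>125)
Q=P[k];print('scene',np.percentile(Q[:,2],[0,1,5,20]).round())
k=(np.hypot(P[...,0]-622,P[...,1]+161)<75)&(abs(P[...,2]-121)<5);Q=P[k];print('glass top',((Q.min(0)+Q.max(0))/2).round(1),(Q.max(0)-Q.min(0)).round())
A=cv2.resize(s['color'][60:220,60:320,::-1],(400,246),interpolation=cv2.INTER_CUBIC)
W=cv2.resize(w['color'][:,:,::-1],(400,300))
c=np.zeros((300,800,3),np.uint8);c[:246,:400]=A;c[:,400:]=W
cv2.imwrite('pics/c3.png',c)
E
```

```text
t 5.25 p [ 623.5 -164.9  165.5] F [ 0.7 -0.1  0.6] gap 85.8 grip 0.0
rot err [ 0.0077  0.0016 -0.0001]
slide mm [ 3.  -2.1 88.5]
wrist near n 30703 zmin [212. 217. 227. 253.] x 551.0 698.0
-1 758 [ 579. -152.  221.]
1 717 [ 668. -168.  221.]
scene [216. 224. 246. 287.]
glass top [ 623.9 -159.9  119.8] [62. 62.  8.]
```

View pics/c3.png

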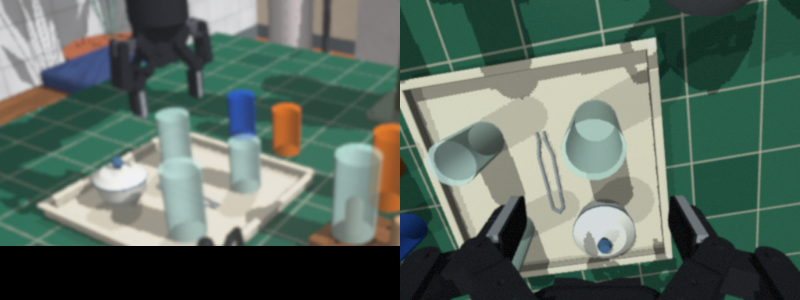

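The glass stands undisturbed at (624,−160). The finger tips are near z=212–216 while the reported TCP is 165.5, so real tips are about 34 mm higher than stated. I'll check that this offset is constant, and the lateral offset too, from the earlier frames.

Run:
```python
from h import *
a=np.deg2rad(79.7);X=np.array([np.cos(a),np.sin(a),0]);Y=np.array([np.sin(a),-np.cos(a),0])
for f,p in (('w1',(623.6,-160,214.1)),('w3',(623.5,-164.9,165.5)),('scene0',None),('s3',(623.5,-164.9,165.5)),('top0',None)):
    s=np.load(f+'.npz');z=s['range_z'];v,u=np.mgrid[:384,:512];T=s['cam_to_world']
    P=np.stack([(u-s['cx'])/s['fx']*z,(v-s['cy'])/s['fy']*z,z],-1)@T[:3,:3].T+T[:3,3]
    if p is None:
        p=(195.3,-540,193.8)
        if f=='scene0': pass
    Q=P[(z>0)]-np.array(p);Q=Q[(np.hypot(Q[:,0],Q[:,1])<90)&(Q[:,2]>-20)]
    if len(Q)<20: print(f,len(Q)); continue
    print(f,len(Q),'zrel pct',np.percentile(Q[:,2],[0,1,3]).round(1))
    lo=Q[Q[:,2]<Q[:,2].min()+20]
    for sg in (-1,1):
        k=lo[(lo@Y)*sg>0]
        if len(k): print('  side',sg,len(k),'x',(k@X).min().round(),(k@X).max().round(),'y',(k@Y).min().round(),(k@Y).max().round(),'zmin',k[:,2].min().round())
    if f[0]=='w': print('  cam rel',(np.array(T[:3,3])-p).round(),'in tool',((T[:3,3]-p)@X).round(),((T[:3,3]-p)@Y).round())
```

```text
w1 30712 zrel pct [48.4 53.8 59.3]
  side -1 1130 x -11.0 12.0 y -56.0 -42.0 zmin 48.0
  side 1 1139 x -11.0 12.0 y 43.0 57.0 zmin 48.0
  cam rel [ 16.  83. 179.] in tool 84.0 0.0
w3 30703 zrel pct [46.4 51.8 57.4]
  side -1 1148 x -11.0 12.0 y -57.0 -43.0 zmin 47.0
  side 1 1112 x -11.0 13.0 y 41.0 56.0 zmin 46.0
  cam rel [ 14.  84. 177.] in tool 85.0 -1.0
scene0 1337 zrel pct [50.1 55.1 62.9]
  side -1 30 x 39.0 52.0 y -36.0 -11.0 zmin 51.0
  side 1 36 x -45.0 -31.0 y 12.0 35.0 zmin 50.0
s3 5493 zrel pct [50.1 58.3 69.7]
  side -1 87 x -11.0 12.0 y -57.0 -42.0 zmin 50.0
  side 1 84 x -10.0 13.0 y 41.0 57.0 zmin 50.0
top0 769 zrel pct [50.8 58.3 67.5]
  side -1 16 x 43.0 52.0 y -24.0 -10.0 zmin 51.0
  side 1 18 x -46.0 -31.0 y 25.0 36.0 zmin 53.0
```

The offset is constant in all views: open tips sit at ee_z + 47 instead of +13, and lateral is correct. So every target height drops by 34 mm. For the large glass, ee_z should be 43.

>>> carry_out:
  delta_rot:
    - [0.006, 0, 0]
    - [0, 0, 0]
    - [0, 0, 0]
    - [0, 0, 0]
    - [0, 0, 0]
    - [0, 0, 0]
    - [0, 0, 0]
    - [0, 0, 0]
    - [0, 0, 0]
    - [0, 0, 0]
  slide:
    - [0.004, -0.001, 0.01]
    - [0, 0, 0.015]
    - [0, 0, 0.015]
    - [0, 0, 0.015]
    - [0, 0, 0.015]
    - [0, 0, 0.015]
    - [0, 0, 0.015]
    - [0, 0, 0.01]
    - [0, 0, 0.006]
    - [0, 0, 0.004]
  claw: [0, 0, 0, 0, 0, 0, 0, 0, 0, 0]

```text
time_s: 6.18
ee_pos: [618.5, -158.9, 38.6]
orientation: [-0.004, 0.768, 0.641, -0.003]
force: [-0.5, -0.1, 0.4]
finger_gap: 85.3
grip_force: 0.0
```

```bash
python3 go.py 623,-160.5,43
```

```text
t 6.18 p [ 618.5 -158.9   38.6] F [-0.5 -0.1  0.4] gap 85.3 grip 0.0
rot err [-0.0095 -0.0008 -0.0002]
slide mm [-0.8  4.7 -4.4]
```

>>> carry_out:
  delta_rot:
    - [0, 0, 0]
    - [0, 0, 0]
    - [0, 0, 0]
    - [0, 0, 0]
  slide:
    - [0, 0, 0]
    - [0, 0, 0]
    - [0, 0, 0]
    - [0, 0, 0]
  claw: [0, 0, 0, 0]

```text
time_s: 6.52
ee_pos: [620.7, -160.0, 42.1]
orientation: [-0.001, 0.768, 0.641, -0.001]
force: [-0.6, 0.3, -0.2]
finger_gap: 85.6
grip_force: 0.0
```

```bash
python3 go.py 623,-160.5,43
```

```text
t 6.52 p [ 620.7 -160.    42.1] F [-0.6  0.3 -0.2] gap 85.6 grip 0.0
rot err [-0.0039  0.0005 -0.0003]
slide mm [-0.1  2.3 -0.9]
```

Settled within tolerance. Close gently.

>>> carry_out:
  delta_rot:
    - [0, 0, 0]
    - [0, 0, 0]
    - [0, 0, 0]
    - [0, 0, 0]
    - [0, 0, 0]
    - [0, 0, 0]
    - [0, 0, 0]
    - [0, 0, 0]
    - [0, 0, 0]
    - [0, 0, 0]
  slide:
    - [0, 0.002, 0]
    - [0, 0, 0]
    - [0, 0, 0]
    - [0, 0, 0]
    - [0, 0, 0]
    - [0, 0, 0]
    - [0, 0, 0]
    - [0, 0, 0]
    - [0, 0, 0]
    - [0, 0, 0]
  claw: [0.08, 0.15, 0.2, 0.25, 0.3, 0.35, 0.4, 0.4, 0.4, 0.4]
  squeeze: 40

```text
time_s: 7.35
ee_pos: [621.8, -160.0, 41.3]
orientation: [-0.002, 0.768, 0.641, -0.002]
force: [-2.6, 0.2, 5.9]
finger_gap: 61.6
grip_force: 44.1
```

```bash
python3 go.py 623,-160.5,43
```

```text
t 7.35 p [ 621.8 -160.    41.3] F [-2.6  0.2  5.9] gap 61.6 grip 44.1
rot err [-0.006   0.0001 -0.0003]
slide mm [-0.3  1.2 -1.7]
```

Gripped: the gap of 61.6 matches 62 mm. The rim (z=5) sits 36.3 below ee. Lift 172 mm.

>>> carry_out:
  delta_rot:
    - [0, 0, 0]
    - [0, 0, 0]
    - [0, 0, 0]
    - [0, 0, 0]
    - [0, 0, 0]
    - [0, 0, 0]
    - [0, 0, 0]
    - [0, 0, 0]
    - [0, 0, 0]
    - [0, 0, 0]
  slide:
    - [0, 0, -0.005]
    - [0, 0, -0.012]
    - [0, 0, -0.02]
    - [0, 0, -0.025]
    - [0, 0, -0.025]
    - [0, 0, -0.025]
    - [0, 0, -0.025]
    - [0, 0, -0.02]
    - [0, 0, -0.01]
    - [0, 0, -0.005]
  claw: [0.4, 0.4, 0.4, 0.4, 0.4, 0.4, 0.4, 0.4, 0.4, 0.4]

```text
time_s: 8.18
ee_pos: [624.0, -160.6, 215.5]
orientation: [-0.0, 0.768, 0.641, -0.001]
force: [0.4, -0.2, -2.1]
finger_gap: 61.6
grip_force: 44.1
```

```bash
python3 go.py 533.7,146,211
```

```text
t 8.18 p [ 624.  -160.6  215.5] F [ 0.4 -0.2 -2.1] gap 61.6 grip 44.1
rot err [-0.0018  0.0008 -0.0002]
slide mm [ 285.5 -143.7    4.5]
```

>>> carry_out:
  delta_rot:
    - [0, 0, 0]
    - [0, 0, 0]
    - [0, 0, 0]
    - [0, 0, 0]
    - [0, 0, 0]
    - [0, 0, 0]
    - [0, 0, 0]
    - [0, 0, 0]
    - [0, 0, 0]
    - [0, 0, 0]
  slide:
    - [0.006, -0.003, 0]
    - [0.012, -0.006, 0]
    - [0.02, -0.01, 0]
    - [0.02, -0.01, 0]
    - [0.02, -0.01, 0]
    - [0.02, -0.01, 0]
    - [0.02, -0.01, 0]
    - [0.02, -0.01, 0]
    - [0.02, -0.01, 0]
    - [0.02, -0.01, 0]
  claw: [0.4, 0.4, 0.4, 0.4, 0.4, 0.4, 0.4, 0.4, 0.4, 0.4]

```text
time_s: 9.02
ee_pos: [564.5, 33.3, 210.8]
orientation: [-0.004, 0.768, 0.641, -0.003]
force: [0.4, 0.0, -1.9]
finger_gap: 61.4
grip_force: 44.1
```

>>> carry_out:
  delta_rot:
    - [0, 0, 0]
    - [0, 0, 0]
    - [0, 0, 0]
    - [0, 0, 0]
    - [0, 0, 0]
    - [0, 0, 0]
    - [0, 0, 0]
    - [0, 0, 0]
    - [0, 0, 0]
    - [0, 0, 0]
  slide:
    - [0.02, -0.01, 0]
    - [0.02, -0.01, 0]
    - [0.02, -0.01, 0]
    - [0.02, -0.01, 0]
    - [0.015, -0.008, 0]
    - [0.009, -0.005, 0]
    - [0.004, -0.002, 0]
    - [0, 0, 0]
    - [0, 0, 0]
    - [0, 0, 0]
  claw: [0.4, 0.4, 0.4, 0.4, 0.4, 0.4, 0.4, 0.4, 0.4, 0.4]

```text
time_s: 9.85
ee_pos: [532.5, 146.2, 213.4]
orientation: [-0.002, 0.768, 0.64, -0.002]
force: [0.4, -0.5, -1.5]
finger_gap: 61.4
grip_force: 44.1
```

```bash
python3 go.py 533.7,146,66
```

```text
t 9.85 p [532.5 146.2 213.4] F [ 0.4 -0.5 -1.5] gap 61.4 grip 44.1
rot err [-0.0063  0.0006 -0.0012]
slide mm [  0.    1.2 147.4]
```

>>> carry_out:
  delta_rot:
    - [-0.004, 0, 0]
    - [0, 0, 0]
    - [0, 0, 0]
    - [0, 0, 0]
    - [0, 0, 0]
    - [0, 0, 0]
    - [0, 0, 0]
    - [0, 0, 0]
    - [0, 0, 0]
    - [0, 0, 0]
  slide:
    - [0, 0.001, 0.006]
    - [0, 0, 0.012]
    - [0, 0, 0.018]
    - [0, 0, 0.018]
    - [0, 0, 0.018]
    - [0, 0, 0.018]
    - [0, 0, 0.018]
    - [0, 0, 0.015]
    - [0, 0, 0.01]
    - [0, 0, 0.005]
  claw: [0.4, 0.4, 0.4, 0.4, 0.4, 0.4, 0.4, 0.4, 0.4, 0.4]

```text
time_s: 10.68
ee_pos: [531.2, 146.2, 73.0]
orientation: [-0.002, 0.768, 0.64, -0.003]
force: [-0.7, -0.1, -2.3]
finger_gap: 61.3
grip_force: 44.1
```

>>> carry_out:
  delta_rot:
    - [0, 0, 0]
    - [0, 0, 0]
    - [0, 0, 0]
  slide:
    - [0, 0, 0]
    - [0, 0, 0]
    - [0, 0, 0]
  claw: [0.4, 0.4, 0.4]

```text
time_s: 10.93
ee_pos: [534.2, 146.9, 76.8]
orientation: [-0.0, 0.768, 0.641, 0.0]
force: [-0.5, 0.1, -2.1]
finger_gap: 61.8
grip_force: 44.1
```

```bash
python3 go.py 533.7,146,64
python3 - <<'E'
from h import *
s=snap('scene','s4')
cv2.imwrite('pics/c4.png',cv2.resize(s['color'][110:310,230:470,::-1],(720,600),interpolation=cv2.INTER_CUBIC))
E
```

```text
t 10.93 p [534.2 146.9  76.8] F [-0.5  0.1 -2.1] gap 61.8 grip 44.1
rot err [ 0.0002 -0.0006 -0.0003]
slide mm [-1.  -0.3 12.8]
```

View pics/c4.png

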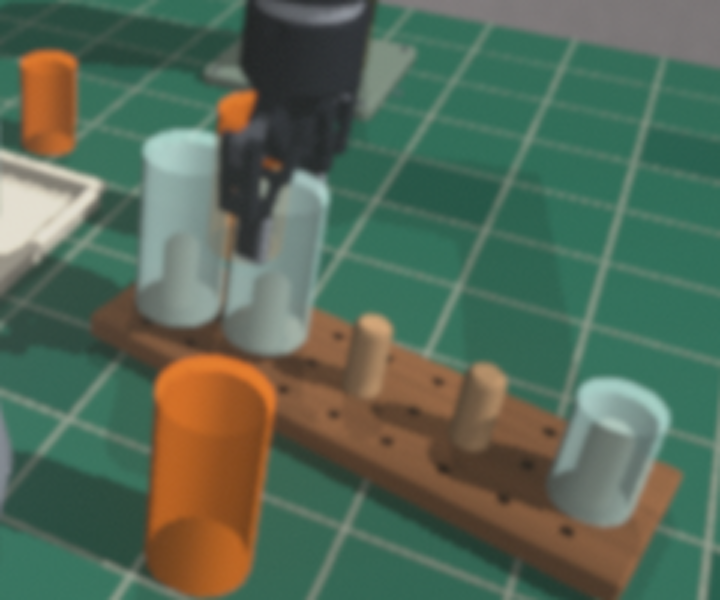

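The picture shows the large glass at (275,270), upright over its peg next to the tallest and just above the board. Now lower slowly.

>>> carry_out:
  delta_rot:
    - [0, 0, 0]
    - [0, 0, 0]
    - [0, 0, 0]
    - [0, 0, 0]
    - [0, 0, 0]
    - [0, 0, 0]
    - [0, 0, 0]
    - [0, 0, 0]
    - [0, 0, 0]
    - [0, 0, 0]
  slide:
    - [0, 0, 0.002]
    - [0, 0, 0.002]
    - [0, 0, 0.002]
    - [0, 0, 0.001]
    - [0, 0, 0.001]
    - [0, 0, 0.001]
    - [0, 0, 0.001]
    - [0, 0, 0]
    - [0, 0, 0]
    - [0, 0, 0]
  claw: [0.4, 0.4, 0.4, 0.4, 0.4, 0.4, 0.4, 0.4, 0.4, 0.4]

```text
time_s: 11.82
ee_pos: [533.1, 146.9, 65.8]
orientation: [-0.001, 0.768, 0.641, -0.001]
force: [0.6, -0.6, -2.9]
finger_gap: 61.5
grip_force: 44.1
```

>>> carry_out:
  delta_rot:
    - [0, 0, 0]
    - [0, 0, 0]
    - [0, 0, 0]
    - [0, 0, 0]
    - [0, 0, 0]
  slide:
    - [0, 0, 0.001]
    - [0, 0, 0.001]
    - [0, 0, 0]
    - [0, 0, 0]
    - [0, 0, 0]
  claw: [0.4, 0.4, 0.4, 0.4, 0.4]

```text
time_s: 12.23
ee_pos: [533.3, 147.0, 64.2]
orientation: [-0.001, 0.768, 0.641, -0.0]
force: [-1.7, 0.7, 2.1]
finger_gap: 61.6
grip_force: 44.3
```

Contact at ee_z 64.2, as predicted. Release, then rise.

>>> carry_out:
  delta_rot:
    - [0, 0, 0]
    - [0, 0, 0]
    - [0, 0, 0]
    - [0, 0, 0]
    - [0, 0, 0]
    - [0, 0, 0]
    - [0, 0, 0]
    - [0, 0, 0]
    - [0, 0, 0]
    - [0, 0, 0]
  slide:
    - [0, 0, 0.0005]
    - [0, 0, 0]
    - [0, 0, 0]
    - [0, 0, 0]
    - [0, 0, 0]
    - [0, 0, 0]
    - [0, 0, 0]
    - [0, 0, 0]
    - [0, 0, -0.005]
    - [0, 0, -0.01]
  claw: [0.4, 0.3, 0.22, 0.16, 0.1, 0.05, 0, 0, 0, 0]

```text
time_s: 13.07
ee_pos: [531.7, 146.7, 77.3]
orientation: [-0.002, 0.768, 0.641, -0.002]
force: [-0.7, -0.5, -0.4]
finger_gap: 85.2
grip_force: 0.0
```

>>> carry_out:
  delta_rot:
    - [0, 0, 0]
    - [0, 0, 0]
    - [0, 0, 0]
    - [0, 0, 0]
    - [0, 0, 0]
    - [0, 0, 0]
    - [0, 0, 0]
    - [0, 0, 0]
    - [0, 0, 0]
    - [0, 0, 0]
  slide:
    - [0, 0, -0.015]
    - [0, 0, -0.02]
    - [0, 0, -0.02]
    - [0, 0, -0.02]
    - [0, 0, -0.02]
    - [0, 0, -0.02]
    - [0, 0, -0.01]
    - [0, 0, -0.005]
    - [0, 0, 0]
    - [0, 0, 0]
  claw: [0, 0, 0, 0, 0, 0, 0, 0, 0, 0]

```text
time_s: 13.9
ee_pos: [532.9, 146.8, 207.6]
orientation: [-0.001, 0.768, 0.641, -0.001]
force: [0.0, -0.4, -0.3]
finger_gap: 85.9
grip_force: 0.0
```

```bash
python3 go.py 467.5,-309,200
cat > meas.py <<'E'
from h import *
import sys
s=snap('scene');T=s['cam_to_world'];z=s['range_z'];v,u=np.mgrid[:384,:512];T=np.array(T)
P=np.stack([(u-s['cx'])/s['fx']*z,(v-s['cy'])/s['fy']*z,z],-1)@T[:3,:3].T+T[:3,3]
for n,c,h,D in [('L',(534,146),144,62),('S',(466,-158.5),93,54),('M',(467.5,-309),107,58),('tall',(520,71),158,66),('short',(576,375.5),102,50),('Mp',(547.4,223),130,58),('Sp',(561.4,299.6),116,54)]:
    m=(np.hypot(P[...,0]-c[0],P[...,1]-c[1])<D/2+12)&(z>0)&(abs(P[...,2]-h)<5)
    if m.sum()<20: continue
    Q=P[m]; print(n,m.sum(),'mid',((Q.min(0)+Q.max(0))/2).round(1),'diam',(Q.max(0)-Q.min(0)).round(0),'zpct',np.percentile(Q[:,2],[50,90]).round(1))
E
python3 meas.py
```

```text
t 13.9 p [532.9 146.8 207.6] F [ 0.  -0.4 -0.3] gap 85.9 grip 0.0
rot err [-0.003   0.0003 -0.0002]
slide mm [-460.1   17.2    7.6]
L 445 mid [533.9 140.3 142.9] diam [62. 74.  7.] zpct [144.2 145.1]
S 195 mid [ 464.3 -157.1   91.9] diam [56. 54.  7.] zpct [93.1 94.3]
M 186 mid [ 465.9 -308.8  106.4] diam [59. 60.  8.] zpct [106.9 108.2]
tall 428 mid [519.4  72.  156.5] diam [66. 64.  7.] zpct [158.2 159. ]
short 500 mid [575.8 376.6 100.9] diam [51. 49.  8.] zpct [102.3 103.3]
```

Large is hung with its top at 144, as it should be. Move to the medium glass.

>>> carry_out:
  delta_rot:
    - [0, 0, 0]
    - [0, 0, 0]
    - [0, 0, 0]
    - [0, 0, 0]
    - [0, 0, 0]
    - [0, 0, 0]
    - [0, 0, 0]
    - [0, 0, 0]
    - [0, 0, 0]
    - [0, 0, 0]
  slide:
    - [-0.01, 0, 0]
    - [-0.02, 0.001, 0]
    - [-0.03, 0.001, 0]
    - [-0.03, 0.001, 0]
    - [-0.03, 0.001, 0]
    - [-0.03, 0.001, 0]
    - [-0.03, 0.001, 0]
    - [-0.03, 0.001, 0]
    - [-0.03, 0.001, 0]
    - [-0.03, 0.001, 0]
  claw: [0, 0, 0, 0, 0, 0, 0, 0, 0, 0]

```text
time_s: 14.78
ee_pos: [492.2, -122.0, 206.9]
orientation: [-0.002, 0.768, 0.641, -0.001]
force: [0.1, 0.3, -0.1]
finger_gap: 85.6
grip_force: 0.0
```

>>> carry_out:
  delta_rot:
    - [0, 0, 0]
    - [0, 0, 0]
    - [0, 0, 0]
    - [0, 0, 0]
    - [0, 0, 0]
    - [0, 0, 0]
    - [0, 0, 0]
    - [0, 0, 0]
    - [0, 0, 0]
    - [0, 0, 0]
  slide:
    - [-0.03, 0.001, 0]
    - [-0.03, 0.001, 0]
    - [-0.03, 0.001, 0]
    - [-0.03, 0.001, 0]
    - [-0.03, 0.001, 0]
    - [-0.02, 0.001, 0]
    - [-0.014, 0.001, 0]
    - [-0.006, 0.001, 0]
    - [0, 0, 0]
    - [0, 0, 0]
  claw: [0, 0, 0, 0, 0, 0, 0, 0, 0, 0]

```text
time_s: 15.62
ee_pos: [467.5, -307.9, 207.6]
orientation: [-0.002, 0.768, 0.641, -0.0]
force: [-0.5, 0.3, 0.3]
finger_gap: 85.5
grip_force: 0.0
```

```bash
python3 go.py 467,-309,29
```

```text
t 15.62 p [ 467.5 -307.9  207.6] F [-0.5  0.3  0.3] gap 85.5 grip 0.0
rot err [-0.0031 -0.0014 -0.0001]
slide mm [ -1.1  -0.3 178.6]
```

>>> carry_out:
  delta_rot:
    - [-0.003, 0, 0]
    - [0, 0, 0]
    - [0, 0, 0]
    - [0, 0, 0]
    - [0, 0, 0]
    - [0, 0, 0]
    - [0, 0, 0]
    - [0, 0, 0]
    - [0, 0, 0]
    - [0, 0, 0]
  slide:
    - [-0.001, 0, 0.01]
    - [0, 0, 0.02]
    - [0, 0, 0.025]
    - [0, 0, 0.025]
    - [0, 0, 0.025]
    - [0, 0, 0.025]
    - [0, 0, 0.02]
    - [0, 0, 0.015]
    - [0, 0, 0.009]
    - [0, 0, 0.004]
  claw: [0, 0, 0, 0, 0, 0, 0, 0, 0, 0]

```text
time_s: 16.45
ee_pos: [466.6, -307.6, 28.1]
orientation: [-0.002, 0.767, 0.641, 0.0]
force: [0.1, -0.2, 0.7]
finger_gap: 85.5
grip_force: 0.0
```

>>> carry_out:
  delta_rot:
    - [0, 0, 0]
    - [0, 0, 0]
    - [0, 0, 0]
    - [0, 0, 0]
  slide:
    - [0, 0, 0]
    - [0, 0, 0]
    - [0, 0, 0]
    - [0, 0, 0]
  claw: [0, 0, 0, 0]

```text
time_s: 16.78
ee_pos: [468.6, -310.5, 31.6]
orientation: [0.002, 0.768, 0.641, 0.001]
force: [-0.2, 0.1, 0.4]
finger_gap: 85.5
grip_force: 0.0
```

>>> carry_out:
  delta_rot:
    - [0, 0, 0]
    - [0, 0, 0]
    - [0, 0, 0]
    - [0, 0, 0]
    - [0, 0, 0]
    - [0, 0, 0]
    - [0, 0, 0]
    - [0, 0, 0]
    - [0, 0, 0]
    - [0, 0, 0]
  slide:
    - [0, 0, 0]
    - [0, 0, 0]
    - [0, 0, 0]
    - [0, 0, 0]
    - [0, 0, 0]
    - [0, 0, 0]
    - [0, 0, 0]
    - [0, 0, 0]
    - [0, 0, 0]
    - [0, 0, 0]
  claw: [0.08, 0.15, 0.2, 0.25, 0.3, 0.35, 0.4, 0.45, 0.45, 0.45]

```text
time_s: 17.62
ee_pos: [467.2, -309.8, 30.6]
orientation: [-0.0, 0.768, 0.641, -0.0]
force: [-4.6, 1.4, 5.1]
finger_gap: 57.4
grip_force: 42.6
```

```bash
python3 go.py 467,-309,200
```

```text
t 17.62 p [ 467.2 -309.8   30.6] F [-4.6  1.4  5.1] gap 57.4 grip 42.6
rot err [-0.0001  0.0001 -0.0001]
slide mm [   0.7   -0.3 -169.4]
```

Gap 57.4 matches 58 mm. Rim offset is 25.6, so contact on the peg should come at ee_z 53.6. Lift.

>>> carry_out:
  delta_rot:
    - [0, 0, 0]
    - [0, 0, 0]
    - [0, 0, 0]
    - [0, 0, 0]
    - [0, 0, 0]
    - [0, 0, 0]
    - [0, 0, 0]
    - [0, 0, 0]
    - [0, 0, 0]
    - [0, 0, 0]
  slide:
    - [0, 0, -0.005]
    - [0, 0, -0.012]
    - [0, 0, -0.02]
    - [0, 0, -0.025]
    - [0, 0, -0.027]
    - [0, 0, -0.027]
    - [0, 0, -0.025]
    - [0, 0, -0.02]
    - [0, 0, -0.012]
    - [0, 0, -0.007]
  claw: [0.45, 0.45, 0.45, 0.45, 0.45, 0.45, 0.45, 0.45, 0.45, 0.45]

```text
time_s: 18.45
ee_pos: [468.5, -310.4, 212.8]
orientation: [0.002, 0.768, 0.641, 0.001]
force: [0.1, -0.2, -1.2]
finger_gap: 57.9
grip_force: 43.3
```

```bash
python3 go.py 547.4,222.8,210
```

```text
t 18.45 p [ 468.5 -310.4  212.8] F [ 0.1 -0.2 -1.2] gap 57.9 grip 43.3
rot err [ 0.0047  0.002  -0.0001]
slide mm [538.7 -17.7   2.8]
```

>>> carry_out:
  delta_rot:
    - [0, 0, 0]
    - [0, 0, 0]
    - [0, 0, 0]
    - [0, 0, 0]
    - [0, 0, 0]
    - [0, 0, 0]
    - [0, 0, 0]
    - [0, 0, 0]
    - [0, 0, 0]
    - [0, 0, 0]
  slide:
    - [0.008, 0, 0]
    - [0.016, 0, 0]
    - [0.025, -0.001, 0]
    - [0.025, -0.001, 0]
    - [0.025, -0.001, 0]
    - [0.025, -0.001, 0]
    - [0.025, -0.001, 0]
    - [0.025, -0.001, 0]
    - [0.025, -0.001, 0]
    - [0.025, -0.001, 0]
  claw: [0.45, 0.45, 0.45, 0.45, 0.45, 0.45, 0.45, 0.45, 0.45, 0.45]

```text
time_s: 19.28
ee_pos: [498.3, -85.6, 207.9]
orientation: [-0.002, 0.768, 0.641, -0.001]
force: [-0.5, -0.2, -1.6]
finger_gap: 57.8
grip_force: 43.3
```

>>> carry_out:
  delta_rot:
    - [0, 0, 0]
    - [0, 0, 0]
    - [0, 0, 0]
    - [0, 0, 0]
    - [0, 0, 0]
    - [0, 0, 0]
    - [0, 0, 0]
    - [0, 0, 0]
    - [0, 0, 0]
    - [0, 0, 0]
  slide:
    - [0.025, -0.001, 0]
    - [0.025, -0.001, 0]
    - [0.025, -0.001, 0]
    - [0.025, -0.001, 0]
    - [0.025, -0.001, 0]
    - [0.025, -0.001, 0]
    - [0.025, -0.001, 0]
    - [0.025, -0.001, 0]
    - [0.025, -0.001, 0]
    - [0.025, -0.001, 0]
  claw: [0.45, 0.45, 0.45, 0.45, 0.45, 0.45, 0.45, 0.45, 0.45, 0.45]

```text
time_s: 20.12
ee_pos: [532.8, 161.5, 207.7]
orientation: [-0.001, 0.768, 0.641, -0.001]
force: [-0.3, -0.7, -2.8]
finger_gap: 57.7
grip_force: 43.3
```

>>> carry_out:
  delta_rot:
    - [0, 0, 0]
    - [0, 0, 0]
    - [0, 0, 0]
    - [0, 0, 0]
    - [0, 0, 0]
    - [0, 0, 0]
    - [0, 0, 0]
    - [0, 0, 0]
  slide:
    - [0.025, 0, 0]
    - [0.02, 0, 0]
    - [0.012, 0, 0]
    - [0.007, 0, 0]
    - [0, 0, 0]
    - [0, 0, 0]
    - [0, 0, 0]
    - [0, 0, 0]
  claw: [0.45, 0.45, 0.45, 0.45, 0.45, 0.45, 0.45, 0.45]

```text
time_s: 20.78
ee_pos: [546.0, 221.6, 210.1]
orientation: [0.0, 0.768, 0.64, 0.0]
force: [-0.8, -0.3, -1.2]
finger_gap: 58.1
grip_force: 43.3
```

```bash
python3 go.py 547.4,222.8,53.6
```

```text
t 20.78 p [546.  221.6 210.1] F [-0.8 -0.3 -1.2] gap 58.1 grip 43.3
rot err [ 0.0008  0.0005 -0.0016]
slide mm [  1.4   1.1 156.5]
```

Descend 144, leaving about 12.

>>> carry_out:
  delta_rot:
    - [0, 0, 0]
    - [0, 0, 0]
    - [0, 0, 0]
    - [0, 0, 0]
    - [0, 0, 0]
    - [0, 0, 0]
    - [0, 0, 0]
    - [0, 0, 0]
    - [0, 0, 0]
    - [0, 0, 0]
  slide:
    - [0.001, 0.001, 0.006]
    - [0, 0, 0.012]
    - [0, 0, 0.018]
    - [0, 0, 0.018]
    - [0, 0, 0.018]
    - [0, 0, 0.018]
    - [0, 0, 0.018]
    - [0, 0, 0.018]
    - [0, 0, 0.012]
    - [0, 0, 0.006]
  claw: [0.45, 0.45, 0.45, 0.45, 0.45, 0.45, 0.45, 0.45, 0.45, 0.45]

```text
time_s: 21.62
ee_pos: [545.2, 222.7, 63.0]
orientation: [-0.001, 0.768, 0.641, -0.002]
force: [0.3, -0.7, -2.2]
finger_gap: 57.7
grip_force: 43.3
```

>>> carry_out:
  delta_rot:
    - [0, 0, 0]
    - [0, 0, 0]
    - [0, 0, 0]
    - [0, 0, 0]
  slide:
    - [0, 0, 0]
    - [0, 0, 0]
    - [0, 0, 0]
    - [0, 0, 0]
  claw: [0.45, 0.45, 0.45, 0.45]

```text
time_s: 21.95
ee_pos: [548.7, 223.9, 67.7]
orientation: [0.001, 0.768, 0.641, 0.002]
force: [-0.0, 0.2, -2.5]
finger_gap: 57.8
grip_force: 43.3
```

```bash
python3 go.py 547.4,222.8,53.6
```

```text
t 21.95 p [548.7 223.9  67.7] F [-0.   0.2 -2.5] gap 57.8 grip 43.3
rot err [ 0.0038 -0.0012 -0.0002]
slide mm [-1.3 -1.1 14.1]
```

>>> carry_out:
  delta_rot:
    - [0, 0, 0]
    - [0, 0, 0]
    - [0, 0, 0]
    - [0, 0, 0]
    - [0, 0, 0]
    - [0, 0, 0]
    - [0, 0, 0]
    - [0, 0, 0]
    - [0, 0, 0]
    - [0, 0, 0]
  slide:
    - [0, 0, 0.002]
    - [0, 0, 0.002]
    - [0, 0, 0.002]
    - [0, 0, 0.001]
    - [0, 0, 0.001]
    - [0, 0, 0.001]
    - [0, 0, 0.001]
    - [0, 0, 0]
    - [0, 0, 0]
    - [0, 0, 0]
  claw: [0.45, 0.45, 0.45, 0.45, 0.45, 0.45, 0.45, 0.45, 0.45, 0.45]

```text
time_s: 22.78
ee_pos: [547.5, 223.5, 56.2]
orientation: [0.0, 0.768, 0.641, 0.0]
force: [-0.6, -0.2, -2.6]
finger_gap: 57.9
grip_force: 43.3
```

>>> carry_out:
  delta_rot:
    - [0, 0, 0]
    - [0, 0, 0]
    - [0, 0, 0]
    - [0, 0, 0]
    - [0, 0, 0]
  slide:
    - [0, 0, 0.001]
    - [0, 0, 0]
    - [0, 0, 0]
    - [0, 0, 0]
    - [0, 0, 0]
  claw: [0.45, 0.45, 0.45, 0.45, 0.45]

```text
time_s: 23.2
ee_pos: [547.4, 223.6, 55.2]
orientation: [0.0, 0.768, 0.641, 0.0]
force: [0.4, 1.0, -2.6]
finger_gap: 57.8
grip_force: 43.3
```

>>> carry_out:
  delta_rot:
    - [0, 0, 0]
    - [0, 0, 0]
    - [0, 0, 0]
    - [0, 0, 0]
    - [0, 0, 0]
  slide:
    - [0, 0, 0.001]
    - [0, 0, 0]
    - [0, 0, 0.0005]
    - [0, 0, 0]
    - [0, 0, 0]
  claw: [0.45, 0.45, 0.45, 0.45, 0.45]

```text
time_s: 23.62
ee_pos: [547.4, 223.6, 53.7]
orientation: [0.0, 0.768, 0.641, 0.0]
force: [-0.3, 0.2, -1.6]
finger_gap: 57.7
grip_force: 43.3
```

>>> carry_out:
  delta_rot:
    - [0, 0, 0]
    - [0, 0, 0]
    - [0, 0, 0]
    - [0, 0, 0]
    - [0, 0, 0]
  slide:
    - [0, 0, 0.0005]
    - [0, 0, 0]
    - [0, 0, 0.0003]
    - [0, 0, 0]
    - [0, 0, 0]
  claw: [0.45, 0.45, 0.45, 0.45, 0.45]

```text
time_s: 24.03
ee_pos: [547.5, 223.7, 53.6]
orientation: [0.0, 0.768, 0.641, 0.0]
force: [-3.1, -0.4, 5.4]
finger_gap: 57.5
grip_force: 43.7
```

Contact (+5 N, ee_z 53.6). Release and rise.

>>> carry_out:
  delta_rot:
    - [0, 0, 0]
    - [0, 0, 0]
    - [0, 0, 0]
    - [0, 0, 0]
    - [0, 0, 0]
    - [0, 0, 0]
    - [0, 0, 0]
    - [0, 0, 0]
    - [0, 0, 0]
    - [0, 0, 0]
  slide:
    - [0, 0, 0]
    - [0, 0, 0]
    - [0, 0, 0]
    - [0, 0, 0]
    - [0, 0, 0]
    - [0, 0, 0]
    - [0, 0, 0]
    - [0, 0, 0]
    - [0, 0, -0.005]
    - [0, 0, -0.01]
  claw: [0.4, 0.3, 0.22, 0.16, 0.1, 0.05, 0, 0, 0, 0]

```text
time_s: 24.87
ee_pos: [546.1, 223.2, 66.9]
orientation: [-0.0, 0.768, 0.641, -0.001]
force: [-0.7, 0.0, -0.3]
finger_gap: 85.5
grip_force: 0.0
```

>>> carry_out:
  delta_rot:
    - [0, 0, 0]
    - [0, 0, 0]
    - [0, 0, 0]
    - [0, 0, 0]
    - [0, 0, 0]
    - [0, 0, 0]
    - [0, 0, 0]
    - [0, 0, 0]
    - [0, 0, 0]
    - [0, 0, 0]
  slide:
    - [0, 0, -0.015]
    - [0, 0, -0.02]
    - [0, 0, -0.02]
    - [0, 0, -0.02]
    - [0, 0, -0.02]
    - [0, 0, -0.02]
    - [0, 0, -0.012]
    - [0, 0, -0.006]
    - [0, 0, 0]
    - [0, 0, 0]
  claw: [0, 0, 0, 0, 0, 0, 0, 0, 0, 0]

```text
time_s: 25.7
ee_pos: [547.0, 223.5, 200.5]
orientation: [0.0, 0.768, 0.641, 0.0]
force: [0.2, -0.7, -0.6]
finger_gap: 85.3
grip_force: 0.0
```

```bash
python3 go.py 465.7,-158.5,200; python3 meas.py
```

```text
t 25.7 p [547.  223.5 200.5] F [ 0.2 -0.7 -0.6] gap 85.3 grip 0.0
rot err [ 0.0005  0.0002 -0.0002]
slide mm [-390.4  -11.6    0.5]
L 448 mid [534.3 140.2 142.6] diam [62. 73.  7.] zpct [144.2 145.1]
S 192 mid [ 465.  -157.5   92. ] diam [55. 53.  7.] zpct [93.1 94.3]
tall 428 mid [520.5  71.9 156.6] diam [66. 64.  7.] zpct [158.2 159.1]
short 502 mid [576.4 376.7 100.7] diam [51. 49.  7.] zpct [102.3 103.3]
Mp 465 mid [547.2 224.8 128.8] diam [60. 57.  7.] zpct [130.2 131.1]
```

Medium is hung (top 130). On to the small glass.

>>> carry_out:
  delta_rot:
    - [0, 0, 0]
    - [0, 0, 0]
    - [0, 0, 0]
    - [0, 0, 0]
    - [0, 0, 0]
    - [0, 0, 0]
    - [0, 0, 0]
    - [0, 0, 0]
    - [0, 0, 0]
    - [0, 0, 0]
  slide:
    - [-0.01, 0, 0]
    - [-0.02, 0, 0]
    - [-0.03, -0.001, 0]
    - [-0.03, -0.001, 0]
    - [-0.03, -0.001, 0]
    - [-0.03, -0.001, 0]
    - [-0.03, -0.001, 0]
    - [-0.03, -0.001, 0]
    - [-0.03, -0.001, 0]
    - [-0.03, -0.001, 0]
  claw: [0, 0, 0, 0, 0, 0, 0, 0, 0, 0]

```text
time_s: 26.58
ee_pos: [489.3, -42.2, 199.5]
orientation: [-0.001, 0.768, 0.641, -0.001]
force: [-0.3, -0.3, 0.0]
finger_gap: 85.3
grip_force: 0.0
```

>>> carry_out:
  delta_rot:
    - [0, 0, 0]
    - [0, 0, 0]
    - [0, 0, 0]
    - [0, 0, 0]
    - [0, 0, 0]
    - [0, 0, 0]
    - [0, 0, 0]
    - [0, 0, 0]
    - [0, 0, 0]
    - [0, 0, 0]
  slide:
    - [-0.03, -0.001, 0]
    - [-0.03, -0.001, 0]
    - [-0.03, -0.001, 0]
    - [-0.018, -0.001, 0]
    - [-0.009, 0, 0]
    - [-0.003, 0, 0]
    - [0, 0, 0]
    - [0, 0, 0]
    - [0, 0, 0]
    - [0, 0, 0]
  claw: [0, 0, 0, 0, 0, 0, 0, 0, 0, 0]

```text
time_s: 27.42
ee_pos: [465.8, -156.9, 200.8]
orientation: [0.0, 0.767, 0.641, 0.0]
force: [0.1, -0.4, 0.0]
finger_gap: 85.3
grip_force: 0.0
```

```bash
python3 go.py 465.7,-158.5,16
```

```text
t 27.42 p [ 465.8 -156.9  200.8] F [ 0.1 -0.4  0. ] gap 85.3 grip 0.0
rot err [ 0.0008 -0.0004  0.0015]
slide mm [ -1.6   0.2 184.8]
```

>>> carry_out:
  delta_rot:
    - [0, 0, 0]
    - [0, 0, 0]
    - [0, 0, 0]
    - [0, 0, 0]
    - [0, 0, 0]
    - [0, 0, 0]
    - [0, 0, 0]
    - [0, 0, 0]
    - [0, 0, 0]
    - [0, 0, 0]
  slide:
    - [-0.0015, 0, 0.01]
    - [0, 0, 0.02]
    - [0, 0, 0.025]
    - [0, 0, 0.025]
    - [0, 0, 0.025]
    - [0, 0, 0.025]
    - [0, 0, 0.025]
    - [0, 0, 0.016]
    - [0, 0, 0.009]
    - [0, 0, 0.004]
  claw: [0, 0, 0, 0, 0, 0, 0, 0, 0, 0]

```text
time_s: 28.25
ee_pos: [464.1, -158.3, 14.8]
orientation: [-0.001, 0.768, 0.641, -0.0]
force: [0.0, -0.1, 0.4]
finger_gap: 85.3
grip_force: 0.0
```

>>> carry_out:
  delta_rot:
    - [0, 0, 0]
    - [0, 0, 0]
    - [0, 0, 0]
    - [0, 0, 0]
    - [0, 0, 0]
    - [0, 0, 0]
  slide:
    - [0, 0, 0]
    - [0, 0, 0]
    - [0, 0, 0]
    - [0, 0, 0]
    - [0, 0, 0]
    - [0, 0, 0]
  claw: [0, 0, 0, 0, 0, 0]

```text
time_s: 28.75
ee_pos: [466.1, -159.8, 17.6]
orientation: [0.001, 0.768, 0.641, 0.001]
force: [-0.4, -0.2, 1.0]
finger_gap: 84.8
grip_force: 0.0
```

>>> carry_out:
  delta_rot:
    - [0, 0, 0]
    - [0, 0, 0]
    - [0, 0, 0]
    - [0, 0, 0]
    - [0, 0, 0]
    - [0, 0, 0]
    - [0, 0, 0]
    - [0, 0, 0]
    - [0, 0, 0]
    - [0, 0, 0]
  slide:
    - [0, 0, 0]
    - [0, 0, 0]
    - [0, 0, 0]
    - [0, 0, 0]
    - [0, 0, 0]
    - [0, 0, 0]
    - [0, 0, 0]
    - [0, 0, 0]
    - [0, 0, 0]
    - [0, 0, 0]
  claw: [0.08, 0.15, 0.2, 0.25, 0.3, 0.35, 0.4, 0.45, 0.5, 0.5]

```text
time_s: 29.58
ee_pos: [465.3, -159.4, 17.0]
orientation: [0.0, 0.768, 0.641, 0.0]
force: [-3.6, 1.0, 4.5]
finger_gap: 53.6
grip_force: 41.8
```

```bash
python3 go.py 465.7,-158.5,200
```

```text
t 29.58 p [ 465.3 -159.4   17. ] F [-3.6  1.   4.5] gap 53.6 grip 41.8
rot err [ 0.0004 -0.     -0.0002]
slide mm [   1.     0.2 -183. ]
```

Gap 53.6 matches 54 mm. Rim offset is 12, so contact on the peg should come at ee_z 40. Lift 182.

>>> carry_out:
  delta_rot:
    - [0, 0, 0]
    - [0, 0, 0]
    - [0, 0, 0]
    - [0, 0, 0]
    - [0, 0, 0]
    - [0, 0, 0]
    - [0, 0, 0]
    - [0, 0, 0]
    - [0, 0, 0]
    - [0, 0, 0]
  slide:
    - [0, 0, -0.005]
    - [0, 0, -0.012]
    - [0, 0, -0.02]
    - [0, 0, -0.025]
    - [0, 0, -0.028]
    - [0, 0, -0.028]
    - [0, 0, -0.025]
    - [0, 0, -0.02]
    - [0, 0, -0.012]
    - [0, 0, -0.007]
  claw: [0.5, 0.5, 0.5, 0.5, 0.5, 0.5, 0.5, 0.5, 0.5, 0.5]

```text
time_s: 30.42
ee_pos: [466.7, -160.0, 201.1]
orientation: [0.002, 0.768, 0.641, 0.001]
force: [-0.6, -0.5, -1.5]
finger_gap: 53.8
grip_force: 42.3
```

```bash
python3 go.py 561.4,299.6,200
```

```text
t 30.42 p [ 466.7 -160.   201.1] F [-0.6 -0.5 -1.5] gap 53.8 grip 42.3
rot err [ 0.0053  0.0012 -0.0002]
slide mm [469.1  11.    1.1]
```

>>> carry_out:
  delta_rot:
    - [0, 0, 0]
    - [0, 0, 0]
    - [0, 0, 0]
    - [0, 0, 0]
    - [0, 0, 0]
    - [0, 0, 0]
    - [0, 0, 0]
    - [0, 0, 0]
    - [0, 0, 0]
    - [0, 0, 0]
  slide:
    - [0.008, 0, 0]
    - [0.016, 0, 0]
    - [0.025, 0.001, 0]
    - [0.025, 0.001, 0]
    - [0.025, 0.001, 0]
    - [0.025, 0.001, 0]
    - [0.025, 0.001, 0]
    - [0.025, 0.001, 0]
    - [0.025, 0.001, 0]
    - [0.025, 0.001, 0]
  claw: [0.5, 0.5, 0.5, 0.5, 0.5, 0.5, 0.5, 0.5, 0.5, 0.5]

```text
time_s: 31.25
ee_pos: [512.2, 61.5, 196.9]
orientation: [-0.001, 0.768, 0.641, -0.001]
force: [0.0, -0.3, -1.4]
finger_gap: 54.2
grip_force: 42.3
```

>>> carry_out:
  delta_rot:
    - [0, 0, 0]
    - [0, 0, 0]
    - [0, 0, 0]
    - [0, 0, 0]
    - [0, 0, 0]
    - [0, 0, 0]
    - [0, 0, 0]
    - [0, 0, 0]
    - [0, 0, 0]
    - [0, 0, 0]
  slide:
    - [0.025, 0.001, 0]
    - [0.025, 0.001, 0]
    - [0.025, 0.001, 0]
    - [0.025, 0, 0]
    - [0.025, 0, 0]
    - [0.025, 0, 0]
    - [0.025, 0, 0]
    - [0.025, 0, 0]
    - [0.024, 0, 0]
    - [0.014, 0, 0]
  claw: [0.5, 0.5, 0.5, 0.5, 0.5, 0.5, 0.5, 0.5, 0.5, 0.5]

```text
time_s: 32.08
ee_pos: [557.5, 295.9, 196.5]
orientation: [-0.001, 0.767, 0.641, -0.001]
force: [-0.3, 0.2, -1.1]
finger_gap: 53.6
grip_force: 42.3
```

>>> carry_out:
  delta_rot:
    - [0, 0, 0]
    - [0, 0, 0]
    - [0, 0, 0]
    - [0, 0, 0]
    - [0, 0, 0]
    - [0, 0, 0]
  slide:
    - [0.007, 0, 0]
    - [0, 0, 0]
    - [0, 0, 0]
    - [0, 0, 0]
    - [0, 0, 0]
    - [0, 0, 0]
  claw: [0.5, 0.5, 0.5, 0.5, 0.5, 0.5]

```text
time_s: 32.58
ee_pos: [560.3, 298.9, 199.1]
orientation: [0.001, 0.768, 0.64, 0.0]
force: [-0.3, -0.2, -1.0]
finger_gap: 53.6
grip_force: 42.3
```

```bash
python3 go.py 561.4,299.6,40
```

```text
t 32.58 p [560.3 298.9 199.1] F [-0.3 -0.2 -1. ] gap 53.6 grip 42.3
rot err [ 0.0012  0.0001 -0.0016]
slide mm [  0.8   1.  159.1]
```

>>> carry_out:
  delta_rot:
    - [0, 0, 0]
    - [0, 0, 0]
    - [0, 0, 0]
    - [0, 0, 0]
    - [0, 0, 0]
    - [0, 0, 0]
    - [0, 0, 0]
    - [0, 0, 0]
    - [0, 0, 0]
    - [0, 0, 0]
  slide:
    - [0.001, 0.001, 0.006]
    - [0, 0, 0.012]
    - [0, 0, 0.018]
    - [0, 0, 0.018]
    - [0, 0, 0.018]
    - [0, 0, 0.018]
    - [0, 0, 0.018]
    - [0, 0, 0.018]
    - [0, 0, 0.012]
    - [0, 0, 0.007]
  claw: [0.5, 0.5, 0.5, 0.5, 0.5, 0.5, 0.5, 0.5, 0.5, 0.5]

```text
time_s: 33.42
ee_pos: [559.5, 299.9, 50.6]
orientation: [-0.0, 0.768, 0.641, -0.002]
force: [-0.6, -0.7, -1.3]
finger_gap: 53.7
grip_force: 42.3
```

>>> carry_out:
  delta_rot:
    - [0, 0, 0]
    - [0, 0, 0]
    - [0, 0, 0]
    - [0, 0, 0]
    - [0, 0, 0]
    - [0, 0, 0]
    - [0, 0, 0]
    - [0, 0, 0]
  slide:
    - [0, 0, 0]
    - [0, 0, 0]
    - [0, 0, 0]
    - [0, 0, 0]
    - [0, 0, 0]
    - [0, 0, 0]
    - [0, 0, 0]
    - [0, 0, 0]
  claw: [0.5, 0.5, 0.5, 0.5, 0.5, 0.5, 0.5, 0.5]

```text
time_s: 34.08
ee_pos: [561.6, 300.9, 54.2]
orientation: [0.0, 0.768, 0.641, 0.001]
force: [1.5, -0.5, -1.2]
finger_gap: 53.6
grip_force: 42.3
```

```bash
python3 go.py 561.4,299.6,40
```

```text
t 34.08 p [561.6 300.9  54.2] F [ 1.5 -0.5 -1.2] gap 53.6 grip 42.3
rot err [ 0.0014 -0.0002 -0.0002]
slide mm [-1.3  0.  14.2]
```

>>> carry_out:
  delta_rot:
    - [0, 0, 0]
    - [0, 0, 0]
    - [0, 0, 0]
    - [0, 0, 0]
    - [0, 0, 0]
    - [0, 0, 0]
    - [0, 0, 0]
    - [0, 0, 0]
    - [0, 0, 0]
    - [0, 0, 0]
  slide:
    - [-0.001, 0, 0.002]
    - [0, 0, 0.002]
    - [0, 0, 0.002]
    - [0, 0, 0.002]
    - [0, 0, 0.001]
    - [0, 0, 0.001]
    - [0, 0, 0.001]
    - [0, 0, 0.001]
    - [0, 0, 0]
    - [0, 0, 0]
  claw: [0.5, 0.5, 0.5, 0.5, 0.5, 0.5, 0.5, 0.5, 0.5, 0.5]

```text
time_s: 34.92
ee_pos: [561.3, 299.8, 41.8]
orientation: [0.0, 0.768, 0.641, 0.0]
force: [-0.6, -0.0, -2.3]
finger_gap: 53.7
grip_force: 42.3
```

>>> carry_out:
  delta_rot:
    - [0, 0, 0]
    - [0, 0, 0]
    - [0, 0, 0]
    - [0, 0, 0]
    - [0, 0, 0]
  slide:
    - [0, 0, 0.0005]
    - [0, 0, 0.0005]
    - [0, 0, 0.0003]
    - [0, 0, 0]
    - [0, 0, 0]
  claw: [0.5, 0.5, 0.5, 0.5, 0.5]

```text
time_s: 35.33
ee_pos: [561.3, 299.8, 40.6]
orientation: [0.0, 0.768, 0.641, 0.0]
force: [0.2, 0.0, -1.0]
finger_gap: 53.7
grip_force: 42.3
```

>>> carry_out:
  delta_rot:
    - [0, 0, 0]
    - [0, 0, 0]
    - [0, 0, 0]
    - [0, 0, 0]
    - [0, 0, 0]
    - [0, 0, 0]
  slide:
    - [0, 0, 0.0005]
    - [0, 0, 0]
    - [0, 0, 0.0003]
    - [0, 0, 0]
    - [0, 0, 0]
    - [0, 0, 0]
  claw: [0.5, 0.5, 0.5, 0.5, 0.5, 0.5]

```text
time_s: 35.83
ee_pos: [561.4, 299.9, 40.1]
orientation: [0.0, 0.768, 0.641, 0.0]
force: [-1.1, -0.2, 0.8]
finger_gap: 53.8
grip_force: 42.4
```

Contact. Press 0.3 mm more, then release and rise.

>>> carry_out:
  delta_rot:
    - [0, 0, 0]
    - [0, 0, 0]
    - [0, 0, 0]
    - [0, 0, 0]
    - [0, 0, 0]
    - [0, 0, 0]
    - [0, 0, 0]
    - [0, 0, 0]
    - [0, 0, 0]
    - [0, 0, -0.0]
  slide:
    - [0, 0, 0.0003]
    - [0, 0, 0]
    - [0, 0, 0]
    - [0, 0, 0]
    - [0, 0, 0]
    - [0, 0, 0]
    - [0, 0, 0]
    - [0, 0, 0]
    - [0, 0, 0]
    - [0, 0, -0.005]
  claw: [0.5, 0.4, 0.3, 0.22, 0.16, 0.1, 0.05, 0, 0, 0]

```text
time_s: 36.67
ee_pos: [560.3, 299.4, 43.4]
orientation: [-0.0, 0.768, 0.641, -0.001]
force: [0.3, 0.0, 0.0]
finger_gap: 85.4
grip_force: 0.0
```

>>> carry_out:
  delta_rot:
    - [0, 0, 0]
    - [0, 0, 0]
    - [0, 0, 0]
    - [0, 0, 0]
    - [0, 0, 0]
    - [0, 0, 0]
    - [0, 0, 0]
    - [0, 0, 0]
    - [0, 0, 0]
    - [0, 0, 0]
  slide:
    - [0, 0, -0.01]
    - [0, 0, -0.02]
    - [0, 0, -0.025]
    - [0, 0, -0.025]
    - [0, 0, -0.025]
    - [0, 0, -0.025]
    - [0, 0, -0.02]
    - [0, 0, -0.01]
    - [0, 0, -0.005]
    - [0, 0, 0]
  claw: [0, 0, 0, 0, 0, 0, 0, 0, 0, 0]

```text
time_s: 37.5
ee_pos: [561.8, 300.1, 211.1]
orientation: [0.001, 0.768, 0.641, 0.002]
force: [0.1, 0.3, 0.5]
finger_gap: 85.8
grip_force: 0.0
```

```bash
python3 go.py 561,300,205; python3 meas.py; python3 -c "
from h import *
snap('scene','s9')"
```

```text
t 37.5 p [561.8 300.1 211.1] F [0.1 0.3 0.5] gap 85.8 grip 0.0
rot err [ 0.0033 -0.0014 -0.0002]
slide mm [-0.2 -0.7  6.1]
L 446 mid [532.9 140.5 142.8] diam [64. 74.  7.] zpct [144.2 145.1]
tall 427 mid [519.9  71.9 156.6] diam [64. 65.  7.] zpct [158.1 159. ]
short 499 mid [576.  376.8 100.8] diam [51. 49.  8.] zpct [102.2 103.2]
Mp 468 mid [547.6 224.5 128.7] diam [59. 57.  7.] zpct [130.2 131.2]
Sp 484 mid [560.  301.2 114.8] diam [57. 53.  8.] zpct [116.2 117.2]
```

View pics/s9.png

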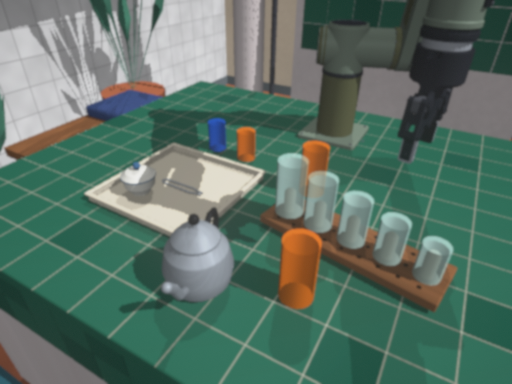

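The picture shows five glasses on the rack stepping down from (291,185) to (432,260). The bowl (138,178), teapot (198,260) and look-alikes are unmoved, and the gripper is clear.

```bash
python3 -c "
from h import *
print(workorder.sign_off())"
```

```text
the job is handed in; nothing more can be done
None
```

The three loose glasses hang mouth down on the bare pegs, so all five step down in height from tallest to shortest; I handed the job in at about 37.5 s, but the first grasp closed on top of the large glass and pressed it with about 25 N before I corrected it.

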